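# Size the espresso tamper on the kitchen gauge

### The job

Stand the espresso tamper upright on the wooden sizing gauge between its open jaws, then slide the jaw shut on the tamper's steel foot until the sprung anvil's red pointer sits in the green band. Then press the jaw's red lock lever down flat, and leave everything standing like that, without pushing the anvil to its end stop or disturbing the crockery.

Things in the scene. Friction and masses are not known exactly. Their poses are not given: they have to be found in the camera images.
- tamper: Loose espresso tamper standing upright, 0.3 kg: polished steel disc foot 58 mm in diameter, 24 mm high, thin neck, dark turned-wood handle from 32 to 82 mm height (27 mm thick at 40 mm height, 33 mm at 66 to 74 mm). Origin: centre of the foot's underside; z up its axis.
- gauge: Fixed wooden sizing gauge, a counter-top caliper: board 130 (x) by 366 (y) by 18 mm high; its top, z = 18 mm, is the bed for the tamper. Measuring line: x = 0, along y, which points from sliding jaw to anvil. Steel guide strips 8 mm high at x = -48 and +48 mm. Dark anvil housing, 70 mm wide, 34 mm above the bed, at y = 128 to 178 mm. Origin: centre of the board's underside.
- anvil_face (a point): Fixed point on the gauge at bed level in the middle of the sprung anvil's aluminium face when unpressed (gauge y = +100 mm, x = 0). The face is 60 mm wide, 31 mm high and looks to the gauge's -y; the bay for the tamper lies in front of it, up to the jaw.
- jaw: Sliding jaw: aluminium face (70 mm wide, 31 mm high) on a pale wooden carriage (112 mm wide, top 22 mm above the bed, y = -12 to -148 mm, with an upright fin at y = -65 mm). Slides along the gauge's y only, +y closes, against about 11 N of friction, and stays where left; opens to 132 mm from the anvil face. Origin: middle of its face at bed level; axes as the gauge's.
- jaw_fin (a point): Centre of the top of the jaw's dark wooden fin, by which it is moved: 16 mm thick (gauge y), 36 mm wide (gauge x), from 22 to 70 mm above the bed; this point is at 70 mm.
- anvil (a joint): How far the sprung aluminium anvil is pressed in towards the gauge's +y, in m: 0 at rest, end stop at 0.014; spring 0.9 N per mm. The red pointer on top moves with it over the dark housing: its tip is in the green band from 0.003 to 0.009 (2.7 to 8.1 N); beyond lies a black band.
- lock (a joint): Angle in rad of the red lock lever on the jaw carriage: 0 = pressed down flat (level), positive = raised; it stays where left and takes about 2 N to press. Lever 80 mm long, 22 mm wide, 8 mm thick; from its hinge it points to the gauge's -x when flat. Its top is then 38 mm above the bed.
- lock_hinge (a point): Hinge of the lock lever, on the jaw carriage at (-30, -130, +34) mm in the jaw's frame; the hinge axis runs along the gauge's y.
- lock_tip (a point): Free end of the red lock lever, 80 mm from its hinge, mid-thickness.
- mug: White mug, 76 mm in diameter, 80 mm high, with a handle; a bystander. Origin: centre of its underside.
- bowl: Blue bowl, 130 mm in diameter, 55 mm high; a bystander beyond the gauge. Origin: centre of its underside.
- plate: White plate with coloured dots, 170 mm in diameter, 18 mm high; a bystander beyond the gauge. Origin: centre of its underside.

How it is judged:
On the way, in this order (a step that is already met when the one before it is completed fails the run):
1. The tamper stands upright (within 0.1 rad) on the bed between anvil and jaw, its axis within 12 mm of the measuring line (gauge x = 0), the fingers off it, the anvil pressed under 2 mm (angle between tamper's own z axis and vertical below 0.1 rad and z of tamper in the frame of gauge between 0.015 and 0.021 m and x of tamper in the frame of gauge between -0.012 and 0.012 m and y of tamper in the frame of gauge below 0.084 m and y of tamper in the frame of jaw above 0.025 m and contact force between the fingers and tamper below 0.1 N and value of joint anvil below 0.002 m), for 0.2 s.
2. The jaw is slid shut on the tamper's foot so that it presses the anvil in by 3 to 9 mm (pointer in the green band), the lock lever still raised (over 0.3 rad) (angle between tamper's own z axis and vertical below 0.1 rad and z of tamper in the frame of gauge between 0.015 and 0.021 m and x of tamper in the frame of gauge between -0.012 and 0.012 m and value of joint anvil between 0.003 and 0.009 m and contact force between jaw and tamper above 0.5 N and value of joint lock above 0.3 rad), for 0.3 s.
3. The jaw's red lock lever is pressed down flat (under 0.1 rad) (value of joint lock below 0.1 rad), for 0.2 s.
At the end, for the whole second after the job is handed in: Tamper upright (within 0.1 rad) and at rest on the bed, axis within 12 mm of the measuring line, pinched between jaw and anvil (jaw pressing on it with over 0.5 N) with the anvil pressed in 3 to 9 mm (pointer in the green band), lock lever flat (under 0.1 rad), the robot touching nothing (angle between tamper's own z axis and vertical below 0.1 rad and z of tamper in the frame of gauge between 0.015 and 0.021 m and x of tamper in the frame of gauge between -0.012 and 0.012 m and value of joint anvil between 0.003 and 0.009 m and contact force between jaw and tamper above 0.5 N and value of joint lock below 0.1 rad and linear speed of tamper below 0.02 m/s and contact force between the fingers and tamper below 0.1 N and contact force between the fingers and jaw below 0.1 N).
It fails at once if The anvil is pushed in more than 12.5 mm (nearly to its end stop) (value of joint anvil above 0.0125 m).
It fails at once if The tamper is tipped by more than 0.6 rad (angle between tamper's own z axis and vertical above 0.6 rad).
It fails at once if The mug, bowl or plate is moved by more than 30 mm (distance of any of mug, bowl, plate from where it was at the start of the episode above 0.03 m).
It also fails if it takes over 64 s, if anything falls off the work surface, if the arm or the gripper's body presses on something with over 40 N, if the wrist force passes 120 N, or if a joint passes its speed limit or range.

### The arm

A 7-joint arm with a two-finger parallel gripper is mounted at the origin on the work surface. World frame = base frame: x ahead of the robot, y to its left, z up, the work surface at z = 0. Lengths are in m, angles in rad, forces in N, time in s.
With the tool pointing down it reaches from about 0.4 to 0.875 m from the base axis. Payload 19.3 kg.
Tool frame: the origin (TCP) lies between the finger pads; the fingertips stand 17 mm ahead of it and the grasp point (between the pads) lies 2 mm behind it; z points along the fingers, y is the line along which they close (so a half turn about z gives the same grasp; the last joint's range is limited). The gripper opens to 85 mm and grips with 20 to 120 N. Pads are 22 mm wide; open, the fingers measure 114 mm over their backs; the gripper's body (76 mm by 85 mm) begins 54 mm behind the grasp point. The pads swing forward as they close: fully open they stand 13 mm farther back than shut.
Start: joints at [1.205, 0.521, -0.036, 1.599, 0.021, 1.021, -0.113], TCP at [0.182, -0.598, 0.248] pointing down, gripper open.
Joint ranges: [-2.91, 2.91], [-0.3, 2.13], [-1.5, 1.42], [0.17, 2.43], [-1.26, 4.41], [0.16, 1.93], [-2.52, 2.52]. Speed limits (rad/s): [1.89, 1.89, 2.39, 2.39, 3.01, 3.01, 3.01].

### API

Orientations are given as [roll, pitch, yaw] about the fixed x, y, z axes, in that order (R = Rz(yaw) Ry(pitch) Rx(roll)).
In Python, from workcell import bot gives the robot as it stands.
- The arm moves only by the shell command python3 -m inch 'ROWS' [FORCE]. ROWS is JSON, a list of rows, each a list of 7 numbers: the shift along the tool's x, y, z in units of 200 mm (1.0 is 200 mm), then the turn, a rotation vector about the tool's x, y, z in units of 90 degrees (1.0 is 90 degrees), then the opening, from 0 (shut) to 1 (fully open). In form: [[x, y, z, rx, ry, rz, grip], ...]. A call has 1 to 20 rows; each row is the pose to reach, as a shift and turn from the pose commanded when the call began, along the tool's axes at that moment; what a row does not reach only later rows make up. A row lasts 1/8 s, in which the tool goes at most 62.5 mm and 10.7 degrees, less where a joint would pass 70% of its speed; a pose out of reach is approached as far as the arm can. A call with a number of a shift or a turn outside -1 to 1 is refused whole. A call with a gripper value outside its range is refused whole. The fingers move at their own pace and stop on an object; FORCE is the grip in N (left out, the last holds). Time passes only in rows, so rows that repeat a pose let the fingers close. It gives the time, the measured TCP pose, the force, the opening and the grip force at its end, in the units of the state.
- bot.observe(): the state, without advancing time (a new reading comes with each control period).
- bot.grab_frame(name): name is "side" or "top"; returns a dict with "img" (480x640x3 uint8, red, green, blue), "z_map" (480x640 float32, m along the optical axis (not along the pixel's ray), 0 where there is no reading), "vfov" (degrees; the focal length in pixels is half the picture's height over the tangent of half this angle, whatever the lens; pixels are square), "cx", "cy" (the principal point, pixels), "rvec" (rotation vector, rad) and "tvec" (3), from world to camera coordinates, as OpenCV has them. Camera axes: x right, y down, z forward; pixel columns grow to the right and rows downward; lengths in m; the calibration is good to about 2 mm. A picture is of the moment at which its call begins.
- bot.job_done(): hands the job in; it is judged then, once.
The state is a dict: "clock": time; "qpos": joint angles; "qd": joint speeds; "joint_efforts": joint torques, N m; "position": TCP position; "tool_rot": TCP orientation; "force": force on the tool from outside, world axes, zero at the start; "moment": the same for the moment, N m; "grip_width": finger opening in m; "finger_force": force on a finger pad.
Only numpy, scipy, OpenCV 4.12 (cv2) and the standard library are available. Lean on these libraries where they do the work, as an engineer would, in place of code of your own. Each camera call takes 0.05 s, during which the arm holds its last target. There are 200 camera calls.

## Working session

There is one attempt and no reset: what is moved stays moved. The work goes in short steps, Python scripts to look and compute and a shell command to move; the robot and the scene stay as the last step left them, time stands still between calls to the robot, and variables do not carry over. Pictures are saved under pics/ and viewed, at most 10 in all, crops included, and the job is handed in when it is done.

```bash
ls; mkdir -p pics; cat > h.py <<'E'
import numpy as np,cv2
from workcell import bot
from scipy.spatial.transform import Rotation as Ro
def cam(n):
    f=bot.grab_frame(n); f['f']=240/np.tan(np.radians(f['vfov'])/2)
    f['R']=Ro.from_rotvec(np.ravel(f['rvec'])).as_matrix(); f['t']=np.ravel(f['tvec']); return f
def cloud(f):
    z=f['z_map']; v,u=np.mgrid[:480,:640]
    P=np.stack([(u-f['cx'])/f['f']*z,(v-f['cy'])/f['f']*z,z],-1)
    W=(P-f['t'])@f['R']; W[z==0]=np.nan; return W
def ray(f,u,v,h):
    d=f['R'].T@np.array([(u-f['cx'])/f['f'],(v-f['cy'])/f['f'],1]); c=-f['R'].T@f['t']
    return c+d*(h-c[2])/d[2]
def save(f,p,crop=None,s=1):
    im=f['img'][...,::-1]
    if crop: im=im[crop[1]:crop[3],crop[0]:crop[2]]
    cv2.imwrite(p,cv2.resize(im,None,fx=s,fy=s))
E
python3 - <<'E'
from h import *
s=bot.observe(); print(s)
for n in('top','side'):
    f=cam(n); save(f,f'pics/{n}0.png'); np.savez(f'{n}0.npz',**f); print(n,f['vfov'],f['cx'],f['cy'],-f['R'].T@f['t'],f['R'][2])
E
```

```text
pics
{'clock': 0.0, 'qpos': array([ 1.20482148,  0.52202507, -0.03629494,  1.59998273,  0.02125631,
        1.02110433, -0.11282455]), 'qd': array([ 0.00030867, -0.00100445, -0.00115102,  0.00028904,  0.00048364,
       -0.00063383, -0.00052881]), 'joint_efforts': array([ 3.39076387e-04, -9.27093530e+01,  1.98000737e+00, -3.69926226e+01,
        1.78199628e-02,  8.14001978e-03,  2.53010506e-05]), 'position': array([ 0.18202045, -0.59758593,  0.24772827]), 'tool_rot': array([-3.14046759e+00,  1.44558767e-04,  2.95741234e-01]), 'force': array([ 0.40675651, -0.34812173, -0.24698569]), 'moment': array([0.01531993, 0.00462094, 0.0844181 ]), 'finger_force': 0.0, 'grip_width': 0.08535877869407138}
top 53.10591710228196 316.5426213148212 237.55495973407747 [ 0.57458274 -0.00902315  1.10348209] [ 0.0599081   0.01416914 -0.99810333]
side 53.92005910792188 320.1957674907157 244.52967009681956 [ 0.44192292 -0.7829873   0.77818864] [ 0.15707187  0.74951195 -0.64308652]
```

View pics/top0.png

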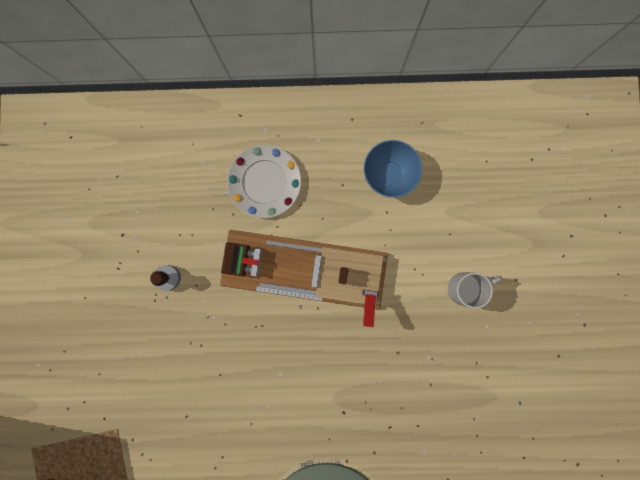

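View pics/side0.png

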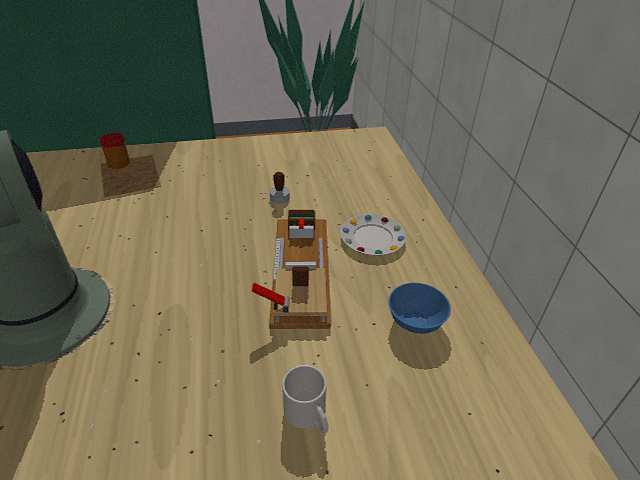

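The top view shows the tamper at (165,278) and the gauge from (222,258) to (385,283). The anvil is at the left (world +y), the jaw face is at (317,271), the fin at (344,275), and the raised red lever at (370,308) points at the robot. The mug is at (470,290). The side view agrees.

```bash
cat > m.py <<'E'
from h import *
def load(n): return dict(np.load(f'{n}0.npz'))
f=load('top'); W=cloud(f); g=load('side'); V=cloud(g)
A=np.concatenate([W.reshape(-1,3),V.reshape(-1,3)]); A=A[~np.isnan(A[:,0])]
for nm,C in(('top',W.reshape(-1,3)),('side',V.reshape(-1,3)),):
    C=C[~np.isnan(C[:,0])]
    tab=C[(abs(C[:,2])<.01)&(C[:,0]>.35)&(C[:,0]<.8)&(abs(C[:,1])<.35)]; print(nm,'table z',np.median(tab[:,2]))
def box(C,lo,hi,x0,x1,y0,y1): return C[(C[:,2]>lo)&(C[:,2]<hi)&(C[:,0]>x0)&(C[:,0]<x1)&(C[:,1]>y0)&(C[:,1]<y1)]
T=W.reshape(-1,3);T=T[~np.isnan(T[:,0])]
px=lambda u,v:W[v,u]
for u,v in((158,278),(175,278),(290,265),(317,271),(344,275),(370,300),(370,322),(365,285),(255,262)): print((u,v),px(u,v).round(4))
b=box(T,.010,.07,.38,.68,-.22,.25)
r=cv2.minAreaRect(b[:,:2].astype(np.float32)); print('all gauge',r)
b=box(T,.013,.024,.40,.68,-.22,.25); r=cv2.minAreaRect(b[:,:2].astype(np.float32)); print('board',r)
for nm,C in(('t',T),('s',V.reshape(-1,3))):
    h=box(C,.06,.12,.4,.7,.26,.42); print(nm,'handle',len(h),h[:,2].max() if len(h) else 0,(h[:,:2].min(0)+h[:,:2].max(0))/2,np.ptp(h[:,:2],axis=0))
    h=box(C,.015,.03,.4,.7,.26,.42); print(nm,'foot',len(h),(h[:,:2].min(0)+h[:,:2].max(0))/2,np.ptp(h[:,:2],axis=0))
    h=box(C,.08,.1,.4,.7,-.2,0); print(nm,'fin',len(h),(h[:,:2].min(0)+h[:,:2].max(0))/2,np.ptp(h[:,:2],axis=0),np.median(h[:,2]))
im=f['img'].astype(int); red=(im[...,0]>110)&(im[...,1]<50)&(im[...,2]<50)
n,l,s,c=cv2.connectedComponentsWithStats(red.astype(np.uint8))
for i in range(1,n):
    if s[i,4]>40:
        q=W[l==i]; q=q[~np.isnan(q[:,0])]; print('red',s[i],c[i].round(1)); 
        if s[i,4]>250 and len(q): print(q[q[:,0].argmin()],q[q[:,0].argmax()],q[:,2].min(),q[:,2].max())
E
python3 m.py
```

```text
top table z 0.00045581769934773496
side table z 0.0006196844758510048
(158, 278) [0.558 0.345 0.083]
(175, 278) [0.5561 0.3273 0.0233]
(290, 265) [0.5791 0.0678 0.018 ]
(317, 271) [0.5644 0.0068 0.045 ]
(344, 275) [ 0.5551 -0.0506  0.0879]
(370, 300) [ 0.4999 -0.1057  0.0661]
(370, 322) [ 0.4567 -0.1015  0.0962]
(365, 285) [ 0.531  -0.0983  0.0381]
(255, 262) [0.5874 0.1416 0.055 ]
all gauge ((0.5696592330932617, 0.0378166139125824), (0.3660928010940552, 0.1301543116569519), 80.1628189086914)
board ((0.5696372389793396, 0.03783881664276123), (0.36609524488449097, 0.13002963364124298), 80.18965148925781)
t handle 207 0.08693742462206953 [0.55781229 0.34970264] [0.03034968 0.03311252]
t foot 338 [0.55783179 0.34611701] [0.05639112 0.05025864]
t fin 297 [ 0.51018002 -0.07584474] [0.1237439  0.07236987] 0.08895807939869316
s handle 117 0.08440211217153265 [0.55565767 0.34474859] [0.0306754  0.03331498]
s foot 187 [0.55633252 0.34587461] [0.0560061  0.05331593]
s fin 282 [ 0.50827076 -0.0752874 ] [0.12432255 0.0744898 ] 0.08794745625518224
red [242 258  16   7  76] [249.1 261. ]
red [364 295  11  31 285] [369.1 310.1]
[ 0.45060126 -0.10125632  0.09662796] [ 0.51066487 -0.09967807  0.06491528] 0.05727258956995469 0.10305912890859861
```

```bash
cat >> h.py <<'E'
G=np.array([.5697,.0378]); th=np.radians(80.18); YG=np.array([np.cos(th),np.sin(th)]); XG=np.array([YG[1],-YG[0]])
def gw(x,y,z): return np.r_[G+x*XG+y*YG, z]
def wg(p): d=np.asarray(p)[:2]-G; return np.r_[d@XG,d@YG,p[2]]
def go(p):
    s=bot.observe(); R=Ro.from_euler('xyz',s['tool_rot']).as_matrix()
    Rt=np.column_stack([np.r_[XG,0],np.r_[-YG,0],[0,0,-1]])
    print('units',(R.T@(np.asarray(p)-s['position'])/.2).round(4),'turn',(Ro.from_matrix(R.T@Rt).as_rotvec()/(np.pi/2)).round(4))
E
python3 - <<'E'
from h import *
f=dict(np.load('top0.npz'));g=dict(np.load('side0.npz'))
for n,F in(('t',f),('s',g)):
    C=cloud(F).reshape(-1,3);C=C[~np.isnan(C[:,0])]
    q=np.c_[(C[:,:2]-G)@XG,(C[:,:2]-G)@YG,C[:,2]]
    def rep(nm,m):
        h=q[m]; print(n,nm,len(h),h.min(0).round(4),h.max(0).round(4))
    i=(abs(q[:,0])<.03)
    rep('fin',i&(q[:,2]>.083)&(q[:,2]<.095)&(q[:,1]<-.06)&(q[:,1]>-.13))
    rep('jawface',i&(q[:,2]>.0445)&(q[:,2]<.053)&(q[:,1]<.0)&(q[:,1]>-.05))
    rep('anvil',(abs(q[:,0])<.025)&(q[:,2]>.042)&(q[:,2]<.053)&(q[:,1]<.125)&(q[:,1]>.05))
    rep('lever',(q[:,0]<-.04)&(q[:,2]>.055)&(q[:,2]<.115)&(q[:,1]<-.1)&(q[:,1]>-.25))
go([.5,-.2,.25])
E
python3 -m inch '[[1,-0.69,0,0,0,0.2975,1],[1,-0.69,0,0,0,0.2975,1],[1,-0.69,0,0,0,0.2975,1],[1,-0.69,0,0,0,0.2975,1],[1,-0.69,0,0,0,0.2975,1],[1,-0.69,0,0,0,0.2975,1]]'
python3 -c "
from h import *
go([.5,-.2,.25]);go([.557,.3465,.25])"
```

```text
t fin 125 [-0.0171 -0.0959  0.0835] [ 0.0176 -0.08    0.0936]
t jawface 149 [-0.0294 -0.0483  0.0446] [ 0.0293 -0.0231  0.0528]
t anvil 112 [-0.0249  0.0996  0.0424] [0.0248 0.1244 0.0529]
t lever 300 [-0.0967 -0.1641  0.0607] [-0.0402 -0.1415  0.1031]
s fin 108 [-0.0193 -0.0989  0.083 ] [ 0.0152 -0.0789  0.0931]
s jawface 112 [-0.0284 -0.0384  0.0446] [ 0.0291 -0.0231  0.0527]
s anvil 92 [-0.0249  0.096   0.0423] [0.023  0.1246 0.053 ]
s lever 2310 [-0.5856 -0.224   0.055 ] [-0.0401 -0.1004  0.115 ]
units [ 2.1    -1.4385 -0.0097] turn [-6.000e-04  2.000e-04  2.974e-01]
clock: 0.85
position: [0.333, -0.4078, 0.2482]
tool_rot: [3.141, 0.0, -0.171]
force: [-0.3, -0.4, 0.1]
grip_width: 0.0853
finger_force: 0.0
units [ 0.6457 -1.1663 -0.0094] turn [ 0.0001  0.0002 -0.    ]
units [ 0.4604 -3.9073 -0.0098] turn [ 0.0001  0.0002 -0.    ]
```

```bash

python3 -m inch '[[0.65,-1,0,0,0,0,1],[0.65,-1,0,0,0,0,1],[0.65,-1,0,0,0,0,1],[0.65,-1,0,0,0,0,1],[0.65,-1,0,0,0,0,1]]'
python3 -m inch '[[0,-1,0,0,0,0,1],[0,-1,0,0,0,0,1],[0,-1,0,0,0,0,1],[0,-1,0,0,0,0,1]]'
python3 -m inch '[[0,-1,0,0,0,0,1],[0,-1,0,0,0,0,1],[0,-1,0,0,0,0,1],[0,-1,0,0,0,0,1],[0,-1,0,0,0,0,1]]'
python3 -c "
from h import *
go([.557,.3465,.12]);go([.557,.3465,.064])"
```

```text
clock: 1.48
position: [0.4973, -0.2307, 0.2478]
tool_rot: [-3.141, 0.0, -0.168]
force: [-1.8, -0.3, 0.1]
grip_width: 0.0855
finger_force: 0.0
clock: 1.98
position: [0.5299, -0.0335, 0.2482]
tool_rot: [-3.141, 0.0, -0.169]
force: [0.2, -0.8, 0.5]
grip_width: 0.0852
finger_force: 0.0
clock: 2.6
position: [0.5642, 0.1598, 0.2479]
tool_rot: [3.141, 0.0, -0.173]
force: [-0.4, -0.7, 0.1]
grip_width: 0.0853
finger_force: 0.0
units [-0.1955 -0.9138  0.6386] turn [ 0.0006  0.0003 -0.0009]
units [-0.1954 -0.9141  0.9186] turn [ 0.0006  0.0003 -0.0009]
```

```bash

python3 -m inch '[[-0.196,-0.914,0,0,0,0,1],[-0.196,-0.914,0,0,0,0,1],[-0.196,-0.914,0,0,0,0,1],[-0.196,-0.914,0.3,0,0,0,1],[-0.196,-0.914,0.5,0,0,0,1],[-0.196,-0.914,0.5,0,0,0,1],[-0.196,-0.914,0.5,0,0,0,1]]'
python3 - <<'E'
from h import *
go([.557,.3465,.064])
f=cam('side'); save(f,'pics/s1.png',(180,100,420,280),3)
E
```

```text
clock: 3.48
position: [0.5579, 0.347, 0.1502]
tool_rot: [-3.141, -0.002, -0.174]
force: [-0.4, 0.4, 0.8]
grip_width: 0.0856
finger_force: 0.0
units [-0.0047  0.0039  0.431 ] turn [-0.0006 -0.0011 -0.0015]
```

View pics/s1.png

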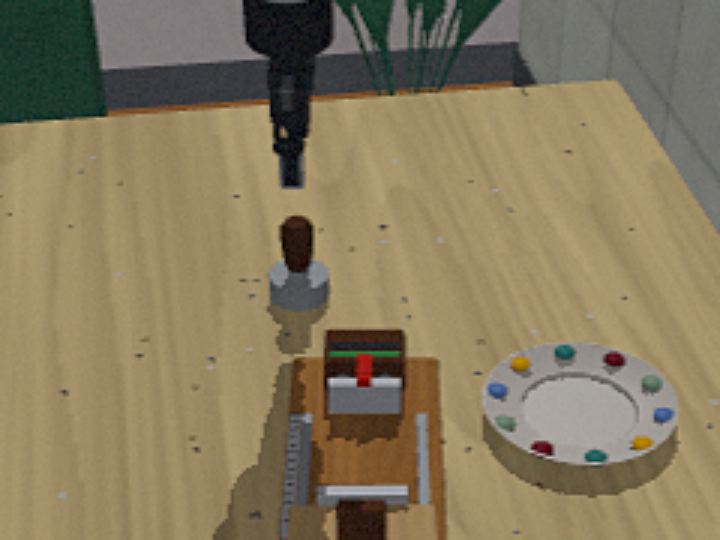

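The crop shows the fingers (292,180) directly above the upright tamper's handle (297,245). The pointer is short of the green band, so I'll descend and grip.

```bash

python3 -m inch '[[-0.004,0.003,0.15,0,0,0,1],[-0.004,0.003,0.3,0,0,0,1],[-0.004,0.003,0.43,0,0,0,1],[-0.004,0.003,0.43,0,0,0,1],[-0.004,0.003,0.43,0,0,0,0.6],[-0.004,0.003,0.43,0,0,0,0],[-0.004,0.003,0.43,0,0,0,0],[-0.004,0.003,0.43,0,0,0,0],[-0.004,0.003,0.43,0,0,0,0],[-0.004,0.003,0.43,0,0,0,0]]' 30
python3 -m inch '[[0,0,-0.1,0,0,0,0],[0,0,-0.3,0,0,0,0],[0,0,-0.5,0,0,0,0],[0,0,-0.5,0,0,0,0]]'
python3 - <<'E'
from h import *
go(gw(0,.0385,.15))
f=cam('side'); g=cam('top'); np.savez('s2.npz',**f); np.savez('t2.npz',**g)
a=cv2.resize(f['img'][60:260,180:380],None,fx=2,fy=2);b=cv2.resize(g['img'][180:380,80:280],None,fx=2,fy=2)
cv2.imwrite('pics/s2.png',np.hstack([a,b])[...,::-1])
E
```

```text
clock: 4.78
position: [0.556, 0.3485, 0.0633]
tool_rot: [-3.14, -0.001, -0.171]
force: [-0.0, 1.9, 7.5]
grip_width: 0.0319
finger_force: 29.3
clock: 5.28
position: [0.5568, 0.3485, 0.1667]
tool_rot: [-3.138, -0.004, -0.172]
force: [-0.3, -0.0, -2.3]
grip_width: 0.0314
finger_force: 30.2
units [0.3289 1.3276 0.0795] turn [-0.0025 -0.0026 -0.0003]
```

View pics/s2.png

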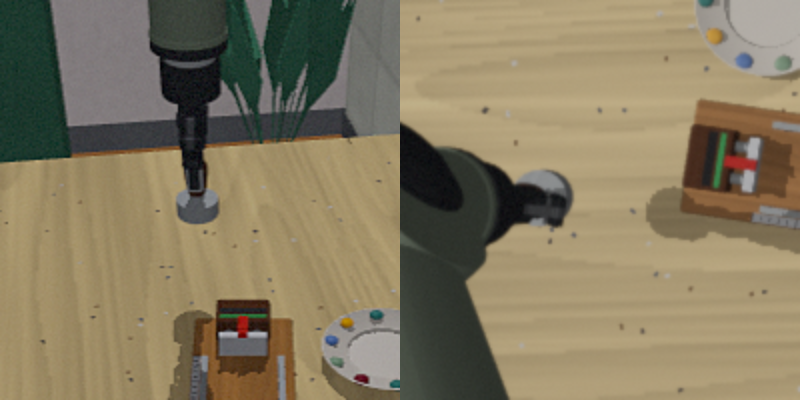

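The tamper hangs upright in the fingers: foot at (197,205) in the side crop and (545,195) in the top crop. Carrying it over at this height.

```bash

python3 -m inch '[[0.03,0.1,0,0,0,0,0],[0.1,0.35,0,0,0,0,0],[0.17,0.6,0,0,0,0,0],[0.24,0.85,0,0,0,0,0],[0.3,1,0,0,0,0,0],[0.329,1,0,0,0,0,0]]'
python3 -m inch '[[0,0.15,0,0,0,0,0],[0,0.25,0,0,0,0,0],[0,0.32,0,0,0,0,0],[0,0.32,0,0,0,0,0],[0,0.32,0,0,0,0,0],[0,0.32,0,0,0,0,0]]'
python3 - <<'E'
from h import *
go(gw(0,.0385,.0820))
C=cloud(cam('side')).reshape(-1,3);C=C[~np.isnan(C[:,0])]
q=np.c_[(C[:,:2]-G)@XG,(C[:,:2]-G)@YG,C[:,2]]
z=bot.observe()['position'][2]-.0633; print('foot z',z)
h=q[(abs(q[:,0])<.04)&(abs(q[:,1]-.0385)<.04)&(q[:,2]>z+.003)&(q[:,2]<z+.022)]
print(len(h),h.min(0),h.max(0)); print(wg(bot.observe()['position']))
E
```

```text
clock: 6.12
position: [0.5861, 0.1353, 0.1616]
tool_rot: [3.139, 0.001, -0.176]
force: [-0.4, 0.0, -1.9]
grip_width: 0.0318
finger_force: 30.5
clock: 6.88
position: [0.5753, 0.0774, 0.1623]
tool_rot: [-3.141, 0.0, -0.17]
force: [0.2, -0.2, -2.6]
grip_width: 0.0318
finger_force: 30.6
units [0.0063 0.0073 0.4014] turn [-0.0002  0.      0.0006]
foot z 0.09896091275344376
157 [-0.02863696  0.00808669  0.10216678] [0.02690739 0.0379072  0.12093538]
[-0.00121911  0.03976393  0.16226091]
```

```bash

python3 -m inch '[[0.006,0.006,0.12,0,0,0,0],[0.006,0.006,0.25,0,0,0,0],[0.006,0.006,0.35,0,0,0,0],[0.006,0.006,0.39,0,0,0,0],[0.006,0.006,0.4,0,0,0,0],[0.006,0.006,0.402,0,0,0,0],[0.006,0.006,0.402,0,0,0,0]]'
python3 - <<'E'
from h import *
go(gw(0,.0385,.0815))
E
```

```text
clock: 7.8
position: [0.5765, 0.0751, 0.0825]
tool_rot: [-3.141, -0.001, -0.172]
force: [-0.0, 0.0, -2.0]
grip_width: 0.0314
finger_force: 30.6
units [-0.0018 -0.0028  0.0051] turn [-0.0002 -0.0005 -0.0001]
```

```bash

python3 -m inch '[[0,0,0.004,0,0,0,0],[0,0,0.006,0,0,0,0],[0,0,0.006,0,0,0,0]]'
python3 -m inch '[[0,0,0,0,0,0,0.5],[0,0,0,0,0,0,0.7],[0,0,0,0,0,0,0.7],[0,0,0,0,0,0,0.7],[0,0,-0.2,0,0,0,0.7],[0,0,-0.4,0,0,0,0.7],[0,0,-0.5,0,0,0,0.7],[0,0,-0.5,0,0,0,0.7]]'
python3 - <<'E'
from h import *
go(gw(0,-.088,.15))
C=cloud(cam('side')).reshape(-1,3);C=C[~np.isnan(C[:,0])]
q=np.c_[(C[:,:2]-G)@XG,(C[:,:2]-G)@YG,C[:,2]]
for lo,hi in((.03,.039),(.084,.094)):
    h=q[(abs(q[:,0])<.04)&(abs(q[:,1]-.0385)<.04)&(q[:,2]>lo)&(q[:,2]<hi)]
    print(len(h),h.min(0),h.max(0))
E
```

```text
clock: 8.18
position: [0.5767, 0.0753, 0.0813]
tool_rot: [-3.141, -0.001, -0.171]
force: [-0.6, 1.3, 5.6]
grip_width: 0.0318
finger_force: 31.0
clock: 9.18
position: [0.5769, 0.0751, 0.1821]
tool_rot: [-3.141, -0.002, -0.172]
force: [0.6, 0.0, -0.6]
grip_width: 0.0597
finger_force: 0.0
units [-0.0038  0.63    0.1598] turn [-0.0006 -0.0015 -0.0002]
66 [-0.02813743  0.00855655  0.03006492] [0.02748481 0.04454844 0.03898535]
54 [-0.01514628  0.02210999  0.08412373] [0.01529893 0.03863648 0.09370734]
```

```bash

python3 -m inch '[[0,0.25,0,0,0,0,0.6],[0,0.5,0,0,0,0,0.6],[0,0.63,0,0,0,0,0.6],[0,0.63,0.1,0,0,0,0.6],[0,0.63,0.3,0,0,0,0.6],[0,0.63,0.45,0,0,0,0.6],[0,0.63,0.55,0,0,0,0.6],[0,0.63,0.55,0,0,0,0.6],[0,0.63,0.55,0,0,0,0.6]]'
python3 -m inch '[[0,0,0,0,0,0,0.3],[0,0,0,0,0,0,0],[0,0,0,0,0,0,0],[0,0,0,0,0,0,0],[0,0,0,0,0,0,0]]' 30
python3 - <<'E'
from h import *
print(wg(bot.observe()['position']))
E
```

```text
clock: 10.35
position: [0.5547, -0.0491, 0.0709]
tool_rot: [-3.142, 0.0, -0.172]
force: [-0.4, -0.4, 0.7]
grip_width: 0.0511
finger_force: 0.0
clock: 10.98
position: [0.555, -0.0491, 0.0714]
tool_rot: [-3.141, -0.001, -0.172]
force: [-1.4, 0.5, 6.0]
grip_width: 0.0156
finger_force: 30.8
[ 0.00036441 -0.08810705  0.07136984]
```

```bash

python3 -m inch '[[0,-0.03,0,0,0,0,0],[0,-0.06,0,0,0,0,0],[0,-0.09,0,0,0,0,0],[0,-0.12,0,0,0,0,0],[0,-0.14,0,0,0,0,0],[0,-0.155,0,0,0,0,0],[0,-0.17,0,0,0,0,0],[0,-0.185,0,0,0,0,0],[0,-0.2,0,0,0,0,0],[0,-0.22,0,0,0,0,0],[0,-0.24,0,0,0,0,0],[0,-0.26,0,0,0,0,0],[0,-0.28,0,0,0,0,0],[0,-0.3,0,0,0,0,0],[0,-0.3,0,0,0,0,0],[0,-0.3,0,0,0,0,0]]'
python3 - <<'E'
from h import *
s=bot.observe();print(wg(s['position']),s['force'][:2]@YG)
f=cam('side');g=cam('top');a=cv2.resize(f['img'][170:350,220:400],None,fx=2.2,fy=2.2);b=cv2.resize(g['img'][180:360,200:380],None,fx=2.2,fy=2.2)
cv2.imwrite('pics/s3.png',np.hstack([a,b])[...,::-1])
E
```

```text
clock: 12.98
position: [0.5649, 0.0085, 0.0714]
tool_rot: [3.14, -0.0, -0.173]
force: [-3.6, -8.2, 9.2]
grip_width: 0.0158
finger_force: 31.2
[ 0.00030675 -0.02964932  0.07137248] -8.727313314141135
```

View pics/s3.png

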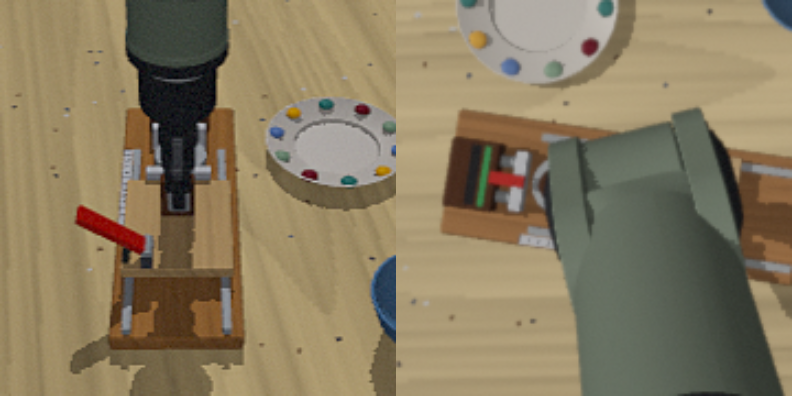

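The top crop shows the foot (545,180) just short of or touching the anvil, with the red pointer's tip (490,178) at the near edge of the green band. The side crop shows the lever still raised at (110,225). I'll close further in small steps.

```bash

python3 -m inch '[[0,-0.01,0,0,0,0,0],[0,-0.02,0,0,0,0,0],[0,-0.03,0,0,0,0,0],[0,-0.04,0,0,0,0,0],[0,-0.05,0,0,0,0,0],[0,-0.05,0,0,0,0,0]]'
cat > p.py <<'E'
from h import *
def ptr(f):
    im=f['img'].astype(int); W=f['W'] if 'W' in f else cloud(f)
    out={}
    for nm,m in(('red',(im[...,0]>110)&(im[...,1]<60)&(im[...,2]<60)),('green',(im[...,1]>60)&(im[...,0]<60)&(im[...,2]<90)&(im[...,1]>im[...,0]*1.6))):
        m=m.copy(); m[:, :215]=0; m[:,275:]=0; m[:230]=0; m[290:]=0
        v,u=np.nonzero(m); q=np.array([wg(ray(f,a,b,.058))for a,b in zip(u,v)])
        print(nm,len(q),q[:,:2].min(0).round(4),q[:,:2].max(0).round(4))
if __name__=='__main__':
    s=bot.observe();print('tcp',wg(s['position']),'F',s['force'][:2]@YG)
    ptr(dict(np.load('top0.npz'))); g=cam('top'); ptr(g)
    save(g,f"pics/p{int(s['clock']*100)}.png",(215,225,295,285),8)
E
python3 p.py; ls pics
```

```text
clock: 13.82
position: [0.5665, 0.0177, 0.0714]
tool_rot: [3.139, -0.0, -0.173]
force: [-3.5, -11.9, 11.0]
grip_width: 0.0158
finger_force: 31.4
tcp [ 0.00029496 -0.0203314   0.07138133] F -12.367903215984953
red 84 [-0.0068  0.0999] [0.0061 0.134 ]
green 69 [-0.0297  0.1362] [0.0279 0.1419]
red 82 [-0.0068  0.102 ] [0.0067 0.1343]
green 36 [-0.0272  0.1362] [0.0254 0.141 ]
p1382.png
s1.png
s2.png
s3.png
side0.png
top0.png
```

```bash

python3 -m inch '[[0,-0.006,0,0,0,0,0],[0,-0.012,0,0,0,0,0],[0,-0.018,0,0,0,0,0],[0,-0.018,0,0,0,0,0],[0,-0.018,0,0,0,0,0]]'
python3 p.py; ls pics
```

```text
clock: 14.5
position: [0.567, 0.0206, 0.0714]
tool_rot: [3.139, -0.0, -0.174]
force: [-4.7, -15.1, 11.7]
grip_width: 0.0157
finger_force: 31.5
tcp [ 0.00030522 -0.01741966  0.07139113] F -15.667367067038624
red 84 [-0.0068  0.0999] [0.0061 0.134 ]
green 69 [-0.0297  0.1362] [0.0279 0.1419]
red 78 [-0.0068  0.1042] [0.0064 0.1365]
green 32 [-0.0272  0.1362] [0.0279 0.1417]
p1382.png
p1450.png
s1.png
s2.png
s3.png
side0.png
top0.png
```

```bash
cp pics/p1[4-9]*.png pics/now.png; ls pics
```

```text
now.png
p1382.png
p1450.png
s1.png
s2.png
s3.png
side0.png
top0.png
```

View pics/now.png

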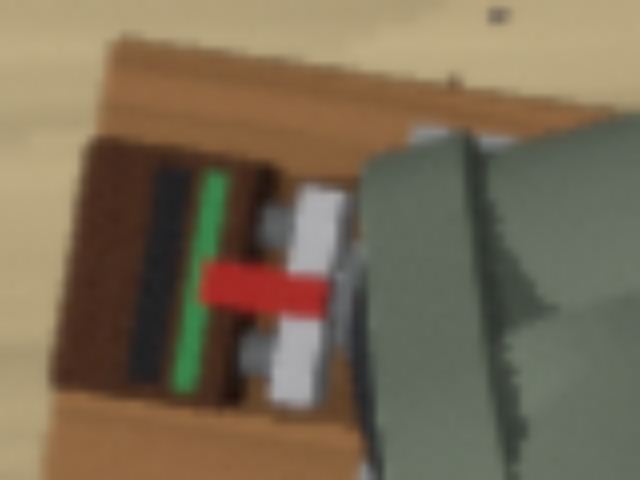

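The pointer's tip (202,283) sits mid-band, with green spanning about 190 to 214 at that row. That agrees with a computed press of about 5.6 mm. I'll relieve the arm load, then release.

```bash

python3 -m inch '[[0,0.005,0,0,0,0,0],[0,0.01,0,0,0,0,0],[0,0.01,0,0,0,0,0]]'
python3 -m inch '[[0,0,0,0,0,0,0.2],[0,0,0,0,0,0,0.5],[0,0,0,0,0,0,0.5],[0,0,0,0,0,0,0.5],[0,0,-0.15,0,0,0,0.5],[0,0,-0.3,0,0,0,0.5],[0,0,-0.4,0,0,0,0.3],[0,0,-0.4,0,0,0,0],[0,0,-0.4,0,0,0,0],[0,0,-0.4,0,0,0,0]]'
python3 p.py
python3 - <<'E'
from h import *
C=cloud(cam('side')).reshape(-1,3);C=C[~np.isnan(C[:,0])]
q=np.c_[(C[:,:2]-G)@XG,(C[:,:2]-G)@YG,C[:,2]]
h=q[(q[:,0]<-.04)&(q[:,0]>-.13)&(q[:,2]>.055)&(q[:,2]<.115)&(q[:,1]<-.05)&(q[:,1]>-.11)]
print(len(h),h.min(0),h.max(0))
go(gw(-.085,.0476-.13,.151))
E
```

```text
clock: 14.92
position: [0.567, 0.0205, 0.0714]
tool_rot: [3.141, -0.001, -0.172]
force: [-2.5, -4.9, 8.8]
grip_width: 0.0155
finger_force: 31.2
clock: 16.18
position: [0.5665, 0.0215, 0.1499]
tool_rot: [3.141, 0.001, -0.171]
force: [-0.4, 0.0, 0.0]
grip_width: 0.0004
finger_force: 0.0
tcp [-0.00032555 -0.01664875  0.1498684 ] F -0.05536075251304124
red 84 [-0.0068  0.0999] [0.0061 0.134 ]
green 69 [-0.0297  0.1362] [0.0279 0.1419]
red 59 [-0.0068  0.1142] [0.0064 0.1365]
green 40 [-0.0275  0.1362] [0.0279 0.1414]
261 [-0.09825899 -0.09663635  0.05699776] [-0.04098954 -0.07098985  0.10415257]
units [-0.4238  0.329  -0.0043] turn [ 0.0001  0.0007 -0.0001]
```

```bash

python3 -m inch '[[-0.2,0.15,0,0,0,0,0],[-0.42,0.329,0,0,0,0,0],[-0.424,0.329,0,0,0,0,0],[-0.424,0.329,0.08,0,0,0,0],[-0.424,0.329,0.14,0,0,0,0],[-0.424,0.329,0.2,0,0,0,0],[-0.424,0.329,0.26,0,0,0,0],[-0.424,0.329,0.32,0,0,0,0],[-0.424,0.329,0.36,0,0,0,0],[-0.424,0.329,0.385,0,0,0,0],[-0.424,0.329,0.385,0,0,0,0]]'
```

```text
clock: 17.65
position: [0.4722, -0.0289, 0.0735]
tool_rot: [3.142, 0.0, -0.171]
force: [0.3, 0.4, -0.1]
grip_width: -0.0001
finger_force: 0.0
```

```bash

python3 -m inch '[[0,0,0.006,0,0,0,0],[0,0,0.012,0,0,0,0],[0,0,0.012,0,0,0,0]]'
```

```text
clock: 18.02
position: [0.4724, -0.0289, 0.0721]
tool_rot: [-3.142, -0.001, -0.172]
force: [-5.0, -0.7, 21.1]
grip_width: -0.0003
finger_force: 10.4
```

```bash

python3 -m inch '[[0,0,-0.1,0,0,0,0],[0,0,-0.4,0,0,0,0],[0,0.3,-0.6,0,0,0,0],[-0.3,0.8,-0.6,0,0,0,0],[-0.3,1,-0.6,0,0,0,0],[-0.3,1,-0.6,0,0,0,0],[-0.3,1,-0.6,0,0,0,0]]'
python3 - <<'E'
from h import *
from p import ptr
f=cam('side');g=cam('top');ptr(g)
a=cv2.resize(f['img'][190:340,230:380],(396,396));b=cv2.resize(g['img'][215:315,210:310],(396,396))
cv2.imwrite('pics/s4.png',np.hstack([a,b])[...,::-1])
for F in(f,g):
    C=cloud(F).reshape(-1,3);C=C[~np.isnan(C[:,0])]
    q=np.c_[(C[:,:2]-G)@XG,(C[:,:2]-G)@YG,C[:,2]]
    for h in(q[(q[:,0]<-.07)&(q[:,0]>-.13)&(q[:,2]>.03)&(q[:,2]<.14)&(q[:,1]<-.06)&(q[:,1]>-.10)],q[(abs(q[:,0])<.025)&(abs(q[:,1]-.077)<.025)&(q[:,2]>.06)],q[(abs(q[:,0])<.02)&(abs(q[:,1]+.017)<.02)&(q[:,2]>.08)]):
        print(len(h),h.min(0).round(4),h.max(0).round(4))
E
```

```text
clock: 18.9
position: [0.3777, -0.2179, 0.1917]
tool_rot: [3.141, -0.001, -0.176]
force: [0.2, 0.9, 0.9]
grip_width: -0.0001
finger_force: 0.0
red 78 [-0.0068  0.1045] [0.0064 0.1376]
green 54 [-0.0297  0.1362] [0.0279 0.1419]
167 [-0.111  -0.0969  0.0501] [-0.0703 -0.0683  0.0599]
223 [-0.0161  0.0557  0.06  ] [0.0153 0.0866 0.1037]
116 [-0.0187 -0.0292  0.08  ] [ 0.0153 -0.007   0.0907]
189 [-0.1101 -0.0938  0.0506] [-0.07   -0.0716  0.0604]
193 [-0.0137  0.06    0.0754] [0.017  0.0918 0.1051]
127 [-0.018  -0.0257  0.0814] [ 0.0178 -0.0098  0.0933]
```

View pics/s4.png

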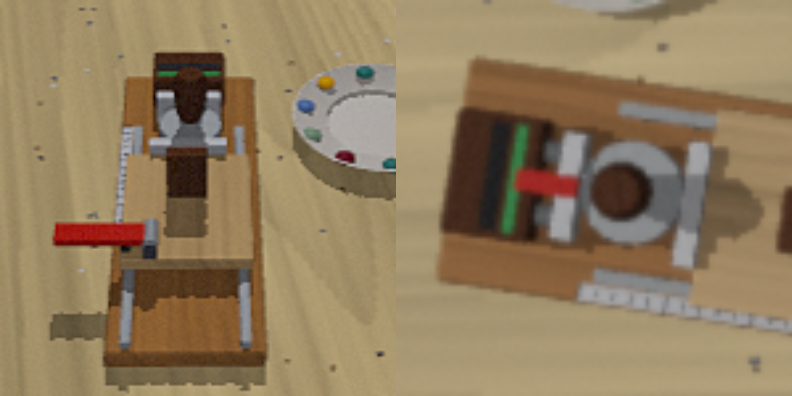

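The lever lies level at (100,234). The tamper stands pinched at (622,190) between jaw and anvil. The pointer's tip (515,180) is in the green band, and the robot is clear.

```bash
python3 -c "
from workcell import bot
print(bot.job_done())"
```

```text
the job is handed in; nothing more can be done
None
```

I handed the job in at about 19 s of the 64 s allowed: the tamper stands pinched upright on the measuring line, the pointer is mid-green at about 5.5 mm of press, the lever is flat, the robot is clear, and the arm touched no crockery; no verdict came back.

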